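Fetch the measuring cup from behind the bottles and set up the tamping place

ROBOT

A 6-joint arm with a two-finger parallel gripper is mounted at the origin on the work surface. World frame = base frame: x ahead of the robot, y to its left, z up, the work surface at z = 0. Lengths are in m, angles in degrees, forces in N, time in s.
With the tool pointing down it reaches from about 0.4 to 0.825 m from the base axis. Payload 7 kg.
Tool frame: the origin (TCP) lies on the centre line of the jaws, within the pads' length; the fingertips stand 19 mm ahead of it and the grasp point (between the pads) is the TCP (r.tip_extent is the distance from the TCP to the fingertips, in m); z points along the fingers, y is the line along which they close (so a half turn about z gives the same grasp; the last joint's range is limited). The gripper opens to 88 mm and grips with 3 to 60 N. Pads are 19 mm wide; open, the fingers measure 130 mm over their backs; the gripper's body (78 mm by 193 mm) begins 47 mm behind the grasp point.
Start: joints at [-60.613, 20.546, 0.682, 0, -70.136, -16.507], TCP at [0.15, -0.658, 0.246] pointing down, gripper open.
Joint ranges: [-176.03, 176.03], [-82.01, 121.73], [-58.28, 71.71], [-173.87, 95.51], [-174.79, -0.11], [-173.66, 173.66]. Speed limits (degrees/s): [136.94, 136.94, 172.46, 180, 180, 180].

INTERFACE

Orientations are given as [roll, pitch, yaw] about the fixed x, y, z axes, in that order (R = Rz(yaw) Ry(pitch) Rx(roll)).
In Python, from plant import r gives the robot as it stands. The module is installed in compiled form; this text tells all that it offers.
- The arm moves only by the tool jog_arm, never from a script. Its argument "deltas" is a list that holds one entry, the list of rows, each a list of 5 numbers: the opening, from -1 (shut) to 1 (fully open), then the shift along the world's x, y, z in cm, then the turn about the world's z in rad. In form: [[[claw, dx, dy, dz, turn], ...]]. A call has 1 to 8 rows; each row shifts and turns the commanded pose from where the row before left it; what a row does not reach is not made up. A row lasts 1/8 s, in which the tool goes at most 62.5 mm and 10.7 degrees, less where a joint would pass 70% of its speed; a pose out of reach is approached as far as the arm can. A call with a gripper value outside its range is refused whole. The fingers move at their own pace and stop on an object; "force" is the grip in N (left out, the last holds). Time passes only in rows, so rows that do not move let the fingers close. It gives the time, the measured TCP pose, the force, the opening and the grip force at its end, in the units of the state.
- r.get_state(): the state, without advancing time (a new reading comes with each control period).
- r.capture(name): name is "side" or "top"; returns the picture (400x640x3 uint8, blue, green, red); there is no depth.
- r.camera_info(name): a dict with "fx", "fy", "cx", "cy" (pixels), "k1" (the pictures are not rectified: a ray, as slopes to the right and down, at radius r is drawn at 1 + k1 r^2 times it, then the intrinsics apply), "view" (4x4, takes a point from world to camera coordinates). Camera axes: x right, y up, looking along -z (the intrinsics and any distortion apply to the point x, -y, -z); pixel columns grow to the right and rows downward; lengths in m; the calibration is good to about 2 mm. A picture is of the moment at which its call begins. camera_info takes no time and is no camera call.
- r.close_job(): hands the job in; it is judged then, once.
The state is a dict: "time_s": time; "joints": joint angles; "qd": joint speeds; "joint_torque": joint torques, N m; "tcp_pos": TCP position; "eef_rot": TCP orientation; "contact_force": force on the tool from outside, world axes, zero at the start; "moment": the same for the moment, N m; "gripper_width": finger opening in m; "gripper_force": force on a finger pad.
Only numpy, scipy, OpenCV 4.12 (cv2) and the standard library are available. Lean on these libraries where they do the work, as an engineer would, in place of code of your own. Each camera call takes 0.05 s, during which the arm holds its last target. There are 200 camera calls.

TASK

Get the tamping place ready: the copper measuring cup stands behind the two blue bottles, so first park both bottles in the metal tray, standing together, before you take the cup. Then set the cup down in the middle of the black rubber pad and stand the wooden tamper, foot down, in the cup. Put the bottles back in the middle of their own cork coasters (round bottle on the round one, square bottle on the square one), keeping them upright throughout, and leave the tin can where it stands.

Things in the scene. Friction and masses are not known exactly. Their poses are not given: they have to be found in the camera images.
- round_bottle: Cobalt-blue round glass bottle with a cork. Origin: centre of its underside, z up its axis. Body 56 mm diameter up to 95 mm, shoulder narrowing to a 26 mm diameter neck from 114 to 140 mm (thin lip on top), cork 22 mm diameter up to 155 mm. 340 g, may vary by 30 %. Neck can be gripped from above. Starts on the round coaster.
- square_bottle: Cobalt-blue square glass bottle with a cork. Origin: centre of its underside, z up. Body 56 x 56 mm (sides along its x and y) up to 74 mm, shoulder narrowing to a 28 mm diameter neck from 86 to 112 mm (thin lip on top), cork 24 mm diameter up to 125 mm. 320 g, may vary by 30 %. Neck can be gripped from above. Starts on the square coaster.
- cup: Open copper measuring cup, tinned inside. Origin: centre of its underside, z up. Outside diameter 56 mm at the foot, 62 mm at the rim, 58 mm high; wall 3, floor 4 mm. Flat handle 14 mm wide, 3 mm thick, along its own +x to 78 mm from the axis, 50 to 54 mm high. 160 g. Grip it across the body, along its y. Starts on a marble slab 10 mm high behind the bottles, handle roughly away from the robot.
- tamper: Pale boxwood tamper standing upright on its foot, 120 mm high. Origin: centre of the foot's underside, z up its axis. Foot 32 mm diameter to 32 mm, waist 20 mm diameter from 44 to 80 mm, round head 30 mm diameter from 94 to 112 mm. 90 g.
- tin: Plain steel tin can with a lid, 54 mm diameter, 68 mm high, standing on the table; not part of the job, to be left where it is. Origin: centre of its underside.
- round_coaster: Fixed round cork coaster, 68 mm diameter, 5 mm thick, on the marble slab (its underside is 10 mm above the table). Origin: centre of its underside.
- square_coaster: Fixed square cork coaster, 68 x 68 mm, 5 mm thick, on the marble slab (its underside is 10 mm above the table). Origin: centre of its underside; sides along its x and y. The two coasters are 96 mm apart between centres.
- tray: Fixed open metal parking tray, 190 mm along its x by 120 mm along its y, walls 18 mm high and 4 mm thick, floor about 4 mm thick. Origin: centre of its underside. The two bottles fit side by side along its x.
- pad: Fixed black rubber tamping pad, 110 x 110 mm, 8 mm thick. Origin: centre of its underside.
Things that resemble listed ones, but are neither listed nor needed, are in the scene too. What is shaped like the round_bottle but red or turquoise is not meant.

How it is judged:
By the outcome, as a careful person would: the job done as asked, in the order asked, and still so for the second after the job is handed in, with the robot touching nothing.
It also fails if it takes over 141 s, if anything falls off the work surface, if the arm or the gripper's body presses on something with over 40 N, if the wrist force passes 120 N, or if a joint passes its speed limit or range.

## Working session

There is one attempt and no reset: what is moved stays moved. The work goes in short steps, Python scripts to look and compute and a tool call to move; the robot and the scene stay as the last step left them, time stands still between calls to the robot, and variables do not carry over. Pictures are saved under pics/ and viewed, at most 14 in all, crops included, and the job is handed in when it is done.

Besides the shell and the picture viewer there is one more tool, called after "Emit:" as name(argument=value, ...), one argument or row to a line, values as JSON. jog_arm: Moves the arm, as the interface text tells. Its arguments: {"type":"object","properties":{"deltas":{"type":"array"},"force":{"type":"number"}},"required":["deltas"]}

```bash
mkdir -p pics; python3 - <<'E'
from plant import r
import cv2
for n in("top","side"):
    cv2.imwrite(f"pics/{n}0.png",r.capture(n)); i=r.camera_info(n); print(n,{k:(v if k!='view' else None) for k,v in i.items()}); print(i['view'])
s=r.get_state();print(s['time_s'],s['tcp_pos'],s['eef_rot'],s['gripper_width'])
E
```

```text
top {'fx': 384.8845186227349, 'fy': 384.8845186227349, 'cx': 317.49158018307446, 'cy': 203.37112073517469, 'k1': -0.0953718090612528, 'view': None}
[[-0.02005726 -0.9997728  -0.00721535  0.0313487 ]
 [ 0.98413355 -0.021015    0.17618039 -0.41306711]
 [-0.17629199 -0.00356717  0.98433145 -0.79526324]
 [ 0.          0.          0.          1.        ]]
side {'fx': 370.06831180819404, 'fy': 370.06831180819404, 'cx': 321.24869376404354, 'cy': 198.41604169798538, 'k1': -0.06962791683122067, 'view': None}
[[-0.94723925  0.32009221  0.0166966   0.38911652]
 [-0.17202068 -0.55162798  0.81615896  0.04274862]
 [ 0.27045644  0.77022565  0.57758616 -0.91622531]
 [ 0.          0.          0.          1.        ]]
0.1 [ 0.15035195 -0.65761294  0.24472616] [ 1.79914106e+02 -6.74321767e-03 -1.67125545e+02] 0.08757586284314083
```

View pics/top0.png

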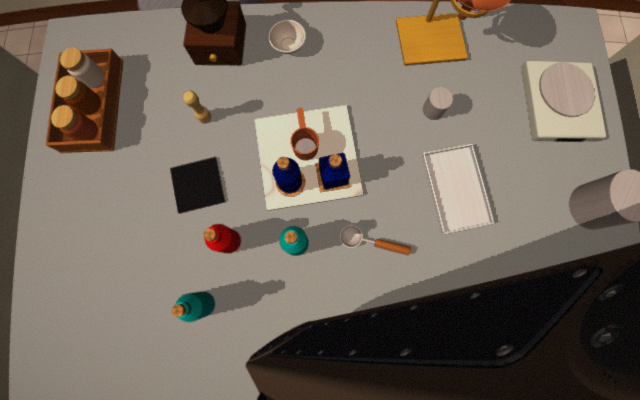

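View pics/side0.png

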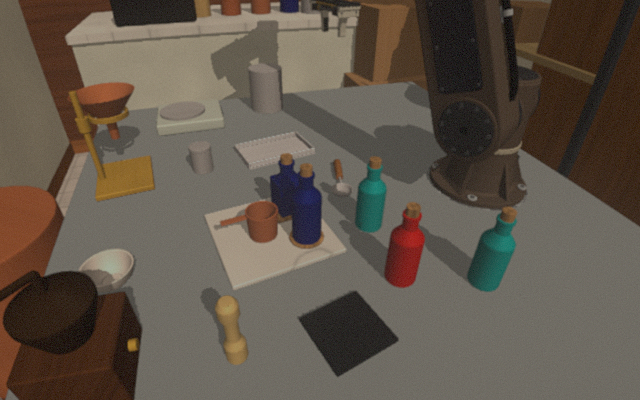

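The top view shows the round bottle at (287,178), the square bottle at (334,172), the cup at (305,145) with its handle up, the tamper at (200,108), the pad at (197,185), the tray at (459,188) and the tin at (437,103). The red and turquoise bottles (220,238), (293,240), (195,305) are distractors. The side view agrees: corks at (306,172) and (287,160).

```bash
cat > h.py <<'E'
from plant import r
import cv2, numpy as np
def ray(n,uv):
    i=r.camera_info(n);V=np.array(i['view']);R,t=V[:3,:3],V[:3,3]
    K=np.array([[i['fx'],0,i['cx']],[0,i['fy'],i['cy']],[0,0,1.]])
    x,y=cv2.undistortPoints(np.array([[uv]],float),K,np.array([i['k1'],0,0,0]))[0,0]
    d=R.T@np.array([x,-y,-1]);return -R.T@t,d/np.linalg.norm(d)
def onz(n,uv,z):
    o,d=ray(n,uv);return (o+d*(z-o[2])/d[2])[:2]
def proj(n,p):
    i=r.camera_info(n);V=np.array(i['view']);c=V[:3,:3]@np.asarray(p,float)+V[:3,3]
    x,y=c[0]/-c[2],-c[1]/-c[2];f=1+i['k1']*(x*x+y*y);return np.array([i['fx']*x*f+i['cx'],i['fy']*y*f+i['cy']])
def tri(a,b):
    (o1,d1),(o2,d2)=ray("top",a),ray("side",b)
    s=np.linalg.lstsq(np.c_[d1,-d2],o2-o1,rcond=None)[0];p,q=o1+s[0]*d1,o2+s[1]*d2
    return (p+q)/2,np.linalg.norm(p-q)
def grab(n,name):
    im=r.capture(n);cv2.imwrite(f"pics/{name}.png",im);return im
def crop(im,x,y,w,h,name,k=6):
    cv2.imwrite(f"pics/{name}.png",cv2.resize(im[y:y+h,x:x+w],None,fx=k,fy=k,interpolation=cv2.INTER_CUBIC))
def blobs(im,lo,hi,roi,amin=15):
    x,y,w,h=roi;m=cv2.inRange(cv2.cvtColor(im[y:y+h,x:x+w],cv2.COLOR_BGR2HSV),lo,hi)
    out=[]
    for c in cv2.findContours(m,cv2.RETR_EXTERNAL,cv2.CHAIN_APPROX_NONE)[0]:
        if cv2.contourArea(c)>=amin: out.append((cv2.contourArea(c),c+[x,y]))
    return sorted(out,key=lambda t:-t[0])
E
python3 - <<'E'
from h import *
t=cv2.imread("pics/top0.png");s=cv2.imread("pics/side0.png")
crop(t,250,100,120,95,"c_slab",6)
b=np.hstack([t[85:215,155:235],t[85:215,415:500]]);cv2.imwrite("pics/c_rest.png",cv2.resize(b,None,fx=4.4,fy=4.4,interpolation=cv2.INTER_CUBIC))
crop(s,205,145,140,105,"c_side",5)
for n,roi in(("pad",(160,150,75,70)),):
    a,c=blobs(t,(0,0,0),(180,255,60),roi)[0];rc=cv2.minAreaRect(c);print(n,a,rc,onz("top",rc[0],.008),[onz("top",p,.008).round(3) for p in cv2.boxPoints(rc)])
E
```

```text
pad 2071.0 ((196.82357788085938, 184.79412841796875), (45.59669494628906, 49.23472595214844), 75.96376037597656) [0.467788  0.2977228] [array([0.508, 0.369]), array([0.533, 0.257]), array([0.429, 0.229]), array([0.404, 0.338])]
```

View pics/c_slab.png

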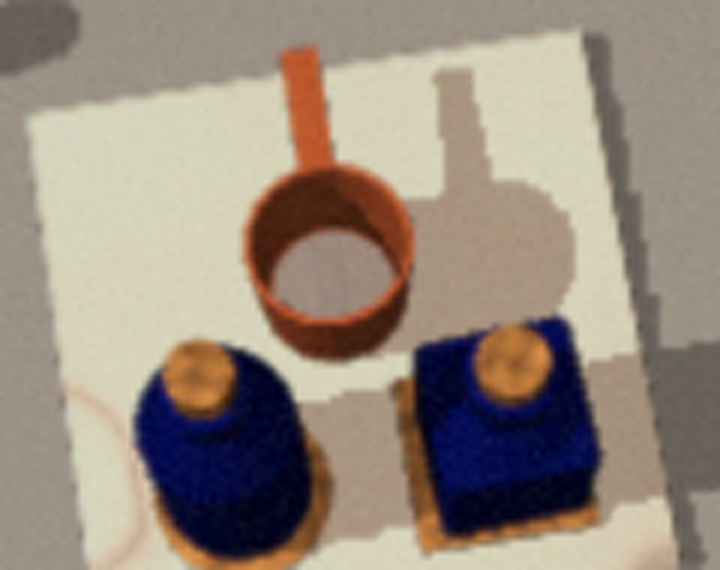

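View pics/c_rest.png

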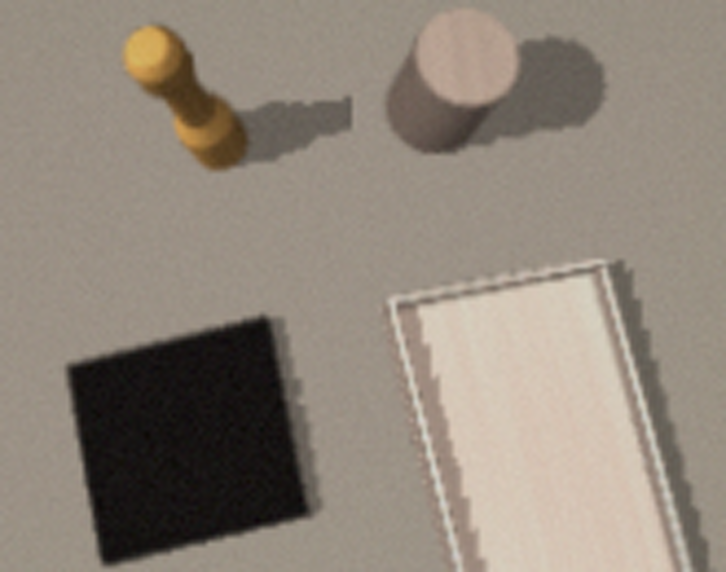

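View pics/c_side.png

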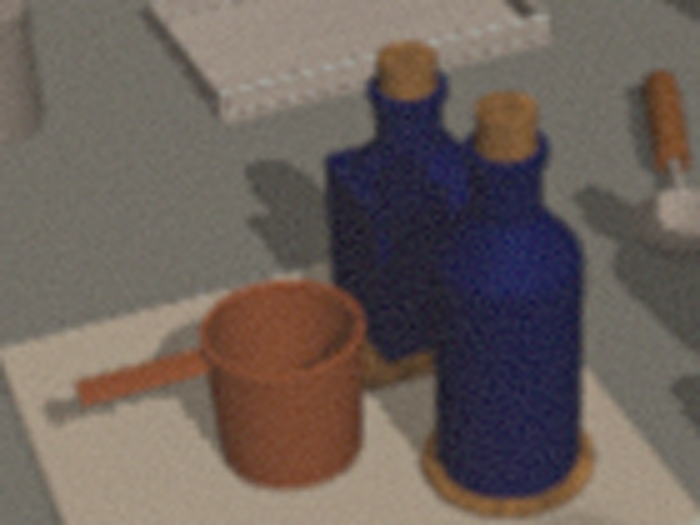

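The crops give usable centres. Corks in the slab crop: round (200,370), square (513,358). Cup rim (329,248), handle end (299,47). In the second crop: tamper head (157,55), tin lid (468,57), pad corners (68,367), (268,318), (305,515), (107,563). Side corks: (507,103), (408,53).

```bash
python3 - <<'E'
from h import *
S=lambda x,y:(250+x/6-.42,100+y/6-.42)
P=lambda x,y:(155+x/4.4-.4,85+y/4.4-.4)
Q=lambda x,y:(335+x/4.4-.4,85+y/4.4-.4)
C=lambda x,y:(205+x/5-.4,145+y/5-.4)
np.set_printoptions(precision=4,suppress=True)
print("round",onz("top",S(200,370),.17),onz("side",C(507,103),.17),tri(S(200,370),C(507,103)))
print("square",onz("top",S(513,358),.14),onz("side",C(408,53),.14),tri(S(513,358),C(408,53)))
c=onz("top",S(329,248),.068);e=onz("top",S(299,47),.062);print("cup",c,onz("side",C(283,330),.068),tri(S(329,248),C(283,330)),"handle",e,np.linalg.norm(e-c),np.degrees(np.arctan2(*(e-c)[::-1])))
print("tin",onz("top",Q(468,57),.068))
pc=[onz("top",P(*p),.008) for p in((68,367),(268,318),(305,515),(107,563))];print("pad",np.mean(pc,0),[np.linalg.norm(pc[i]-pc[i-1]).round(4) for i in range(4)])
t=cv2.imread("pics/top0.png");s=cv2.imread("pics/side0.png")
sb=(212,290,45,80)
ws=[c for a,c in blobs(s,(10,90,60),(35,255,255),sb)][:1]
wt=[c for a,c in blobs(t,(10,90,60),(35,255,255),(175,80,45,50))][:1]
print("tam",[cv2.boundingRect(x[0]) for x in(ws,wt)])
print("tamper head .103",onz("top",P(157,55),.104),onz("side",(228,305),.104),tri(P(157,55),(228,305)))
print("tray",[onz("top",p,.018) for p in (Q(390,302),Q(605,263))], [onz("top",p,.018) for p in((493,225),(445,232))])
# square bottle body front-bottom corners and top of body edges
print("sq edges z.015",[onz("top",S(*p),.015) for p in((447,533),(592,507))],"coaster z.015",[onz("top",S(*p),.015) for p in((425,552),(600,522),(397,380))])
print("body top z.089",[onz("top",S(*p),.089) for p in((415,345),(568,318),(598,455),(440,485))])
E
```

```text
round [0.4703 0.0847] [0.4684 0.0805] (array([0.4696, 0.0845, 0.1724]), np.float64(4.7940775349996716e-05))
square [ 0.481  -0.0133] [ 0.4794 -0.0173] (array([ 0.4803, -0.0132,  0.1423]), np.float64(9.159658037287275e-05))
cup [0.5449 0.048 ] [0.5471 0.0488] (array([0.5462, 0.0478, 0.0667]), np.float64(0.0017149326083781553)) handle [0.6252 0.0583] 0.08094343950443286 7.285776065445891
tin [ 0.6411 -0.2565]
pad [0.4685 0.2975] [np.float64(0.1081), np.float64(0.1091), np.float64(0.1081), np.float64(0.1054)]
tam [(215, 295, 33, 70), (183, 91, 28, 33)]
tamper head .103 [0.6378 0.2894] [0.6335 0.281 ] (array([0.6337, 0.2869, 0.1113]), np.float64(0.0008827432139179738))
tray [array([ 0.528 , -0.2206]), array([ 0.5478, -0.337 ])] [array([ 0.3597, -0.3672]), array([ 0.347 , -0.2565])]
sq edges z.015 [array([0.4512, 0.0075]), array([ 0.4599, -0.0469])] coaster z.015 [array([0.4441, 0.0158]), array([ 0.4542, -0.0497]), array([0.5107, 0.025 ])]
body top z.089 [array([0.5016, 0.018 ]), array([ 0.5102, -0.0351]), array([ 0.4611, -0.0437]), array([0.4518, 0.0106])]
```

Measurements agree with the given sizes (pad sides 0.105–0.109, corks triangulate to about 0.172 and 0.142, handle 81 mm). Next I move to the square bottle with a diagonal grip of the neck.

Emit:
jog_arm(
  deltas=[
    [[0.2,2.4,4.6,0,0.05],[0.2,2.4,4.6,0,0.05],[0.2,2.4,4.6,0,0.05],[0.2,2.4,4.6,0,0.05],[0.2,2.4,4.6,0,0.05],[0.2,2.4,4.6,0,0.05],[0.2,2.4,4.6,0,0.05],[0.2,2.4,4.6,0,0.05]],
  ],
  force=25,
)

```text
time_s: 1.1
tcp_pos: [0.3427, -0.2884, 0.2455]
eef_rot: [180.0, 0.0, -144.1]
contact_force: [0.8, 0.4, 0.2]
gripper_width: 0.0524
gripper_force: 0.0
```

Emit:
jog_arm(
  deltas=[
    [[0.2,2.3,4.55,0,0.052],[0.2,2.3,4.55,0,0.052],[0.2,2.3,4.55,0,0.052],[0.2,2.3,4.55,0,0.052],[0.2,2.3,4.55,0,0.052],[0.2,2.2,4.55,0,0.052],[0.2,0,0,-3,0],[0.2,0,0,-3,0]],
  ],
)

```text
time_s: 2.1
tcp_pos: [0.4795, -0.0161, 0.1846]
eef_rot: [180.0, 0.0, -126.2]
contact_force: [0.1, 0.3, -0.4]
gripper_width: 0.0527
gripper_force: 0.0
```

```bash
python3 - <<'E'
from h import *
a=grab("top","t1");b=grab("side","s1")
im=np.vstack([cv2.resize(b[90:230,200:400],None,fx=4,fy=4)]);cv2.imwrite("pics/s1c.png",im)
s=r.get_state();print(s['tcp_pos'],s['eef_rot'],s['joints'])
p=s['tcp_pos']+np.array([0,0,-.019]);print(proj("top",p),proj("side",p))
E
```

```text
[ 0.47722738 -0.0172483   0.1825635 ] [ 179.76724567   -0.26474192 -126.33170876] [ 21.56461385   5.09597284 -28.4571165   -0.06748604 -56.79488582
 -57.85973096]
[337.73398252 157.49128216] [286.86975668 144.18979629]
```

View pics/s1c.png

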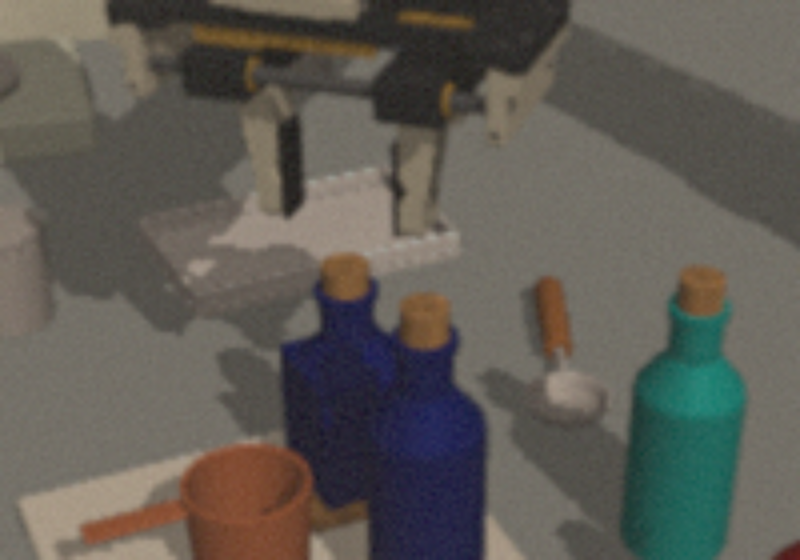

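The fingers straddle the square bottle's cork (crop (346,258)) evenly, and the tip midpoint matches the projection. Now I go down and grip the neck.

Emit:
jog_arm(
  deltas=[
    [[0.2,0.1,0.15,-2.4,0],[0.2,0,0,-2,0],[0.2,0,0,-2,0],[-1,0,0,0,0],[-1,0,0,0,0],[-1,0,0,0,0],[-1,0,0,0,0],[-1,0,0,0,0]],
  ],
  force=25,
)

```text
time_s: 3.2
tcp_pos: [0.4809, -0.0153, 0.1224]
eef_rot: [-180.0, 0.1, -126.3]
contact_force: [-2.8, 0.8, 6.8]
gripper_width: 0.0276
gripper_force: 25.0
```

Emit:
jog_arm(
  deltas=[
    [[-1,0,0,1,0],[-1,0,0,2,0],[-1,0,0,3,0],[-1,0,-1,2,0],[-1,-0.8,-2.8,0,0],[-1,-1,-4,0,0],[-1,-1,-4,0,0],[-1,-1,-4,0,0]],
  ],
)

```text
time_s: 4.2
tcp_pos: [0.4416, -0.1746, 0.2018]
eef_rot: [180.0, 0.0, -126.3]
contact_force: [0.2, -0.0, -4.0]
gripper_width: 0.0272
gripper_force: 24.9
```

Emit:
jog_arm(
  deltas=[
    [[-1,-1,-4,0,0],[-1,-1,-4,0,0],[-1,-1,-3,0,0],[-1,-1,-2,0,0],[-1,0,0,-2.5,0],[-1,0,0,-2.5,0],[-1,0,0,-2,0],[-1,0,0,-1,0]],
  ],
)

```text
time_s: 5.2
tcp_pos: [0.4016, -0.3033, 0.1206]
eef_rot: [179.9, -0.0, -126.3]
contact_force: [0.2, 0.3, -2.9]
gripper_width: 0.0269
gripper_force: 25.0
```

Emit:
jog_arm(
  deltas=[
    [[-1,0,0,-0.5,0],[-1,0,0,-0.4,0],[-1,0,0,-0.2,0],[-1,0,0,0,0]],
  ],
)

```text
time_s: 5.7
tcp_pos: [0.4027, -0.3037, 0.1115]
eef_rot: [-179.9, 0.0, -126.3]
contact_force: [-1.9, 1.8, 2.8]
gripper_width: 0.0273
gripper_force: 25.0
```

```bash
python3 - <<'E'
from h import *
a=grab("top","t2");b=grab("side","s2")
s=r.get_state();print(s['tcp_pos'],s['contact_force'])
A=cv2.resize(a[110:250,380:520],(560,560));B=cv2.resize(b[60:200,230:350][:140],(240*2,560));crop(b,215,75,130,95,"s2c",6)
print(proj("side",(.402,-.3035,.004)))
E
```

```text
[ 0.40269614 -0.30366569  0.11144848] [-2.94205041  1.39848302  6.24088387]
[289.6933614  147.11964754]
```

View pics/s2c.png

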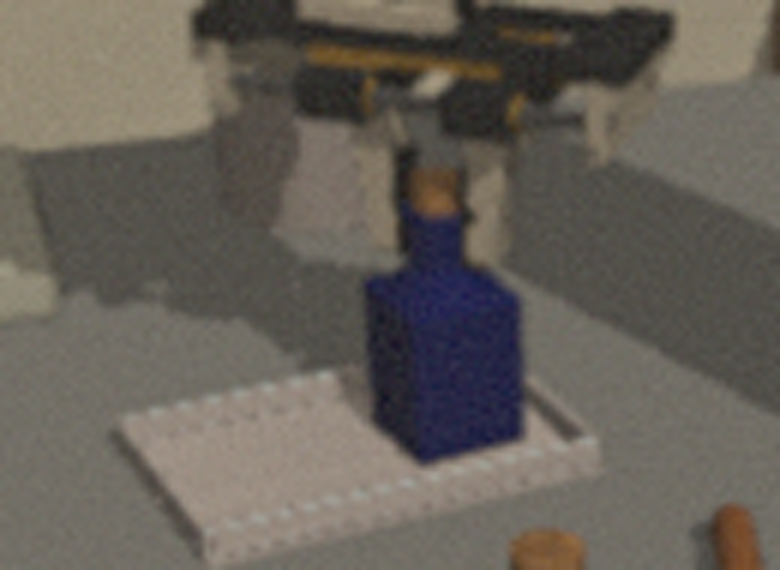

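The square bottle stands upright inside the tray at its near end (crop (440,460)). I release it and go to the round bottle.

Emit:
jog_arm(
  deltas=[
    [[0.2,0,0,0,0],[0.2,0,0,0,0],[0.2,0,0,0,0],[0.2,0,0,2,0],[0.2,0,0,4,0],[0.2,0,0,4,0],[0.2,0,1.65,2,0],[0.2,0.7,5,0,0]],
  ],
)

```text
time_s: 6.8
tcp_pos: [0.4105, -0.2376, 0.2322]
eef_rot: [-179.8, 0.1, -126.5]
contact_force: [0.7, 0.7, -0.0]
gripper_width: 0.0525
gripper_force: 0.0
```

Emit:
jog_arm(
  deltas=[
    [[0.2,1,5,0,0],[0.2,1,5,0,0],[0.2,1,5,0,0],[0.2,1,5,0,0],[0.2,1,5,0,0],[0.2,1,5,0,0],[0.2,0,2,0,0],[0.2,0,0,0,0]],
  ],
)

```text
time_s: 7.8
tcp_pos: [0.4695, 0.0843, 0.2303]
eef_rot: [180.0, -0.0, -126.2]
contact_force: [-0.5, -1.1, 0.1]
gripper_width: 0.0525
gripper_force: 0.0
```

```bash
python3 - <<'E'
from h import *
a=grab("top","t3");b=grab("side","s3")
s=r.get_state();print(s['tcp_pos'],s['contact_force'])
crop(b,200,75,145,180,"s3c",3)
E
```

```text
[0.46927554 0.08284833 0.23039302] [-0.0764595   0.58337244  0.00259968]
```

View pics/s3c.png

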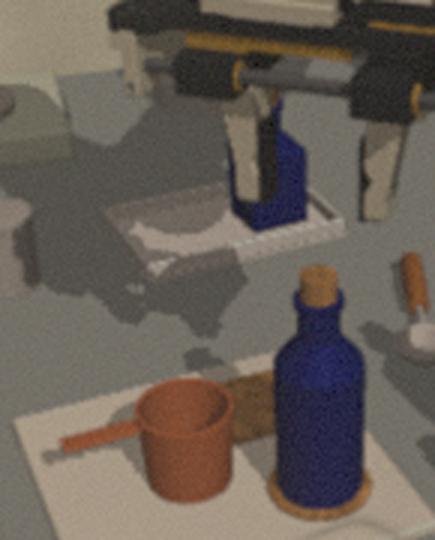

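The square bottle still stands in the tray, and the fingers are centred over the round bottle's cork (crop (319,270)). I go down, grip, lift and carry.

Emit:
jog_arm(
  deltas=[
    [[0.2,0,0,-3,0],[0.2,0,0,-3,0],[0.2,0,0,-2,0],[-1,0,0,0,0],[-1,0,0,0,0],[-1,0,0,0,0],[-1,0,0,0,0],[-1,0,0,0,0]],
  ],
  force=25,
)

```text
time_s: 8.9
tcp_pos: [0.4699, 0.0834, 0.1515]
eef_rot: [-180.0, 0.1, -126.3]
contact_force: [-3.2, 1.8, 5.4]
gripper_width: 0.0256
gripper_force: 25.0
```

Emit:
jog_arm(
  deltas=[
    [[-1,0,0,1,0],[-1,0,0,2,0],[-1,0,0,3,0],[-1,0,-1,2,0],[-1,0.1,-3,0,0],[-1,0.2,-4,0,0],[-1,0.2,-4,0,0],[-1,0.2,-4,0,0]],
  ],
)

```text
time_s: 9.9
tcp_pos: [0.4759, -0.0782, 0.2306]
eef_rot: [180.0, -0.0, -126.3]
contact_force: [1.0, 0.1, -3.8]
gripper_width: 0.0255
gripper_force: 25.0
```

Emit:
jog_arm(
  deltas=[
    [[-1,0.3,-5,0,0],[-1,0.3,-5,0,0],[-1,0.3,-5,0,0],[-1,0.3,-4,0,0],[-1,0.2,-2,-1.5,0],[-1,0,0,-2.5,0],[-1,0,0,-2.5,0],[-1,0,0,-1.5,0]],
  ],
)

```text
time_s: 10.9
tcp_pos: [0.4893, -0.2864, 0.1486]
eef_rot: [179.8, -0.0, -126.3]
contact_force: [-0.4, -0.2, -4.3]
gripper_width: 0.0253
gripper_force: 25.0
```

Emit:
jog_arm(
  deltas=[
    [[-1,0,0,-0.5,0],[-1,0,0,-0.4,0],[-1,0,0,-0.2,0],[-1,0,0,0,0]],
  ],
)

```text
time_s: 11.4
tcp_pos: [0.4909, -0.2872, 0.1405]
eef_rot: [-179.9, 0.0, -126.3]
contact_force: [-1.1, -0.6, -0.7]
gripper_width: 0.0254
gripper_force: 25.0
```

Emit:
jog_arm(
  deltas=[
    [[0.2,0,0,0,0],[0.2,0,0,0,0],[0.2,0,0,0,0],[0.2,0,0,2,0],[0.2,0,0,4,0],[0.2,0,0,3,0],[0.2,0,0,0,0]],
  ],
)

```text
time_s: 12.28
tcp_pos: [0.4919, -0.2875, 0.2324]
eef_rot: [-179.7, 0.1, -126.3]
contact_force: [-0.4, 0.6, -1.5]
gripper_width: 0.0525
gripper_force: 0.0
```

```bash
python3 - <<'E'
from h import *
np.set_printoptions(precision=4,suppress=True)
a=grab("top","t4");b=grab("side","s4")
A=cv2.resize(a[95:215,160:370],None,fx=3.8,fy=3.8,interpolation=cv2.INTER_CUBIC)
cv2.imwrite("pics/t4c.png",A)
for ar,c in blobs(a,(8,90,50),(25,255,230),(262,150,90,50),100):
    rc=cv2.minAreaRect(c);print(ar,rc,onz("top",rc[0],.015),cv2.minEnclosingCircle(c)); M=cv2.moments(c);print(onz("top",(M['m10']/M['m00'],M['m01']/M['m00']),.015),[onz("top",p,.015) for p in cv2.boxPoints(rc)])
for ar,c in blobs(b,(8,90,50),(22,255,230),(230,150,120,110),100):
    M=cv2.moments(c);uv=(M['m10']/M['m00'],M['m01']/M['m00']);print("side",ar,uv,onz("side",uv,.015))
E
```

```text
793.0 ((332.3108215332031, 174.86485290527344), (29.42742156982422, 30.249412536621094), 80.53767395019531) [ 0.482  -0.0118] ((332.16827392578125, 174.97596740722656), 20.120643615722656)
[ 0.4807 -0.0125] [array([0.5109, 0.0267]), array([ 0.5211, -0.0412]), array([ 0.4534, -0.0498]), array([0.4435, 0.0172])]
605.5 ((290.5, 182.0), (28.0, 29.0), 90.0) [0.4675 0.0825] ((290.1842041015625, 181.55262756347656), 14.897027969360352)
[0.4699 0.0828] [array([0.5008, 0.1151]), array([0.4993, 0.0495]), array([0.4348, 0.0504]), array([0.4362, 0.1151])]
130.5 ((305.0, 154.5), (9.0, 24.0), 90.0) [0.5311 0.049 ] ((305.0, 150.5), 12.010512351989746)
[0.5311 0.048 ] [array([0.5424, 0.0763]), array([0.5412, 0.0215]), array([0.5198, 0.0219]), array([0.5211, 0.0764])]
side 1692.0 (269.1501182033097, 217.15789992119778) [0.5262 0.0056]
side 597.5 (306.12273361227335, 236.11492329149232) [0.4707 0.085 ]
```

View pics/t4c.png

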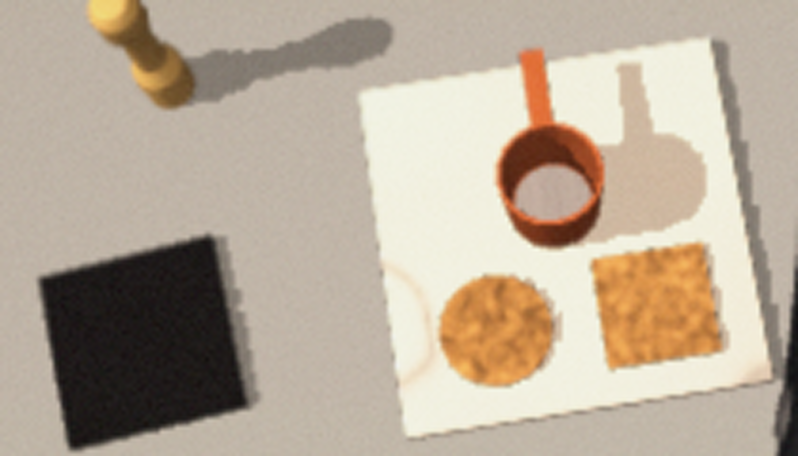

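View pics/s4.png

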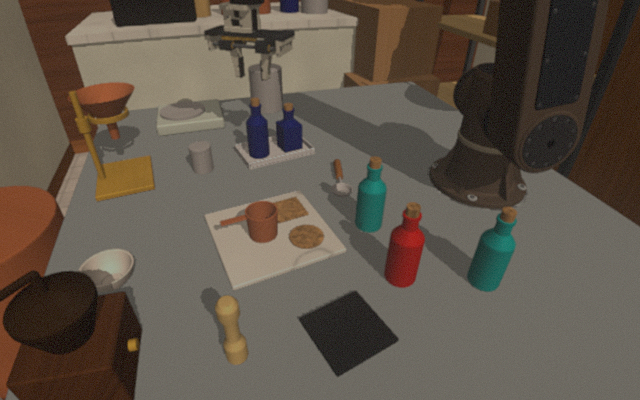

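Both bottles stand in the tray (side (258,130), (288,128)). The coasters measure (0.469,0.083) and (0.4815,−0.012), 96 mm apart with yaw 8°, as expected. Now the cup.

Emit:
jog_arm(
  deltas=[
    [[1,0.6,3.5,0,-0.1],[1,0.7,4.5,0,-0.1],[1,0.7,4.5,0,-0.1],[1,0.7,4.5,0,-0.1],[1,0.7,4.5,0,-0.1],[1,0.7,4.5,0,-0.1],[1,0.7,4.5,0,-0.1],[1,0.7,3,0,-0.11]],
  ],
)

```text
time_s: 13.38
tcp_pos: [0.5449, 0.0497, 0.2283]
eef_rot: [-180.0, -0.1, -172.9]
contact_force: [0.6, 0.0, -0.3]
gripper_width: 0.0874
gripper_force: 0.0
```

Emit:
jog_arm(
  deltas=[
    [[1,0,0,-3,0],[1,0,0,-4,0],[1,0,0,-4,0],[1,0,0,0,0]],
  ],
)

```text
time_s: 13.88
tcp_pos: [0.5428, 0.047, 0.116]
eef_rot: [-179.9, -0.4, -172.8]
contact_force: [0.0, -1.0, 0.9]
gripper_width: 0.0874
gripper_force: 0.0
```

```bash
python3 - <<'E'
from h import *
np.set_printoptions(precision=4,suppress=True)
b=grab("side","s5");a=grab("top","t5")
s=r.get_state();print(s['tcp_pos'],s['eef_rot'],s['joints'])
crop(b,190,120,140,130,"s5c",4)
for n,im,roi in(("side",b,(212,290,45,80)),("top",a,(175,80,45,50))):
    c=blobs(im,(10,90,60),(35,255,255),roi)[0][1];print(n,cv2.boundingRect(c))
    for y in range(c[:,0,1].min(),c[:,0,1].max()+1,3):
        xs=c[c[:,0,1]==y][:,0,0];print(y,xs.min(),xs.max(),end='; ')
    print()
E
```

```text
[0.5456 0.0479 0.1198] [-179.9567   -0.0503 -172.7138] [  25.5316   15.4081  -24.9175    0.0333  -49.7358 -108.2668]
side (215, 295, 33, 70)
295 228 228; 298 219 234; 301 217 237; 304 216 237; 307 215 238; 310 215 238; 313 216 239; 316 217 238; 319 218 237; 322 221 237; 325 223 237; 328 224 238; 331 225 238; 334 226 241; 337 226 244; 340 225 245; 343 224 246; 346 224 246; 349 224 246; 352 225 247; 355 227 247; 358 227 246; 361 229 244; 364 234 237; 
top (175, 80, 36, 44)
80 175 187; 83 175 188; 86 176 190; 89 178 192; 92 180 193; 95 182 195; 98 184 196; 101 186 197; 104 188 200; 107 191 201; 110 193 207; 113 194 209; 116 196 210; 119 198 210; 122 201 207;
```

View pics/s5c.png

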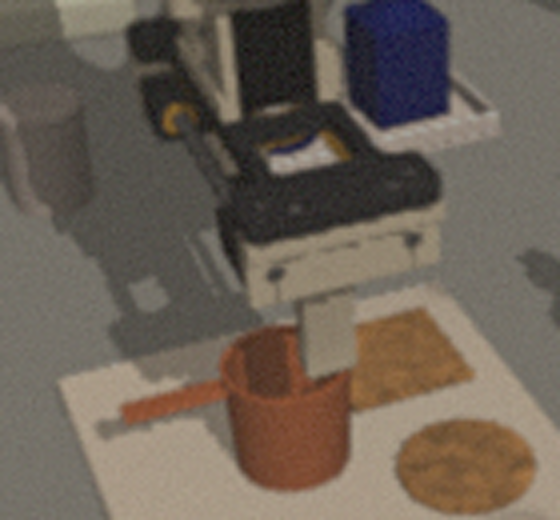

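```bash
python3 - <<'E'
from h import *
f=lambda p:((proj("side",p)-[190,120])*4+2).round(0)
c=np.array([.5455,.048]);u=np.array([-.127,.992])
print("tip in/out",f([*(c+u*.044),.100]),f([*(c+u*.065),.100]),"rim +y",f([*(c+u*.031),.068]),"rim -y",f([*(c-u*.031),.068]),"rim +-x",f([.5763,.052,.068]),f([.5147,.044,.068]),"base",f([*c,.01]))
# tamper from contour midlines
import numpy as np
np.set_printoptions(precision=4,suppress=True)
print("foot bottom side",onz("side",(237,357),0.004),"foot top-view",onz("top",(204,117.5),.012))
print("head side",onz("side",(227,309.5),.103),"foot mid side",onz("side",(235.5,348),.016), "top head",onz("top",(190.3,97.3),.105))
for z in(0,.016,.032,.094,.103,.112,.12):print(z,proj("side",(.636,.286,z)),proj("top",(.636,.286,z)))
E
```

```text
tip in/out [317. 360.] [333. 387.] rim +y [312. 400.] rim -y [269. 328.] rim +-x [226. 380.] [352. 346.] base [299. 457.]
foot bottom side [0.6361 0.293 ] foot top-view [0.6295 0.2863]
head side [0.6357 0.2869] foot mid side [0.6356 0.2861] top head [0.6368 0.2889]
0 [236.6533 354.311 ] [205.7161 116.8953]
0.016 [235.2434 348.0149] [203.7662 114.2261]
0.032 [233.7837 341.4691] [201.7508 111.4661]
0.094 [227.6078 313.4717] [193.26    99.8255]
0.103 [226.6363 309.0225] [191.929   97.9988]
0.112 [225.6442 304.466 ] [190.5709  96.1344]
0.12 [224.7444 300.3228] [189.3403  94.4445]
```

The projections match: the finger flanks the cup rim on the +y side, and the tamper fits (0.636,0.287) in both views. I go down and grip the cup.

Emit:
jog_arm(
  deltas=[
    [[1,0,0,-3,0],[1,0,0,-2.2,0],[1,0,0,-2,0],[-1,0,0,0,0],[-1,0,0,0,0],[-1,0,0,0,0],[-1,0,0,0,0],[-1,0,0,0,0]],
  ],
  force=20,
)

```text
time_s: 14.98
tcp_pos: [0.5464, 0.0484, 0.049]
eef_rot: [180.0, 0.1, -172.7]
contact_force: [-1.4, 0.8, 7.1]
gripper_width: 0.0616
gripper_force: 20.0
```

Emit:
jog_arm(
  deltas=[
    [[-1,0,0,1,0],[-1,0,0,2,0],[-1,0,0,3,0],[-1,-0.6,2,2,0],[-1,-1.1,3.5,2,0],[-1,-1.1,3.5,0,0],[-1,-1.1,3.5,0,0],[-1,-1.1,3.5,0,0]],
  ],
)

```text
time_s: 15.98
tcp_pos: [0.4948, 0.209, 0.1483]
eef_rot: [180.0, 0.0, -172.7]
contact_force: [0.1, 0.3, -2.6]
gripper_width: 0.0617
gripper_force: 20.0
```

Emit:
jog_arm(
  deltas=[
    [[-1,-1.1,3.5,0,0],[-1,-1.1,3.5,0,0],[-1,-0.5,2,0,0],[-1,0,0,-2,0],[-1,0,0,0,0]],
  ],
)

```text
time_s: 16.6
tcp_pos: [0.4675, 0.2971, 0.1265]
eef_rot: [-179.9, -0.1, -172.7]
contact_force: [1.4, 0.1, -1.8]
gripper_width: 0.0616
gripper_force: 20.0
```

```bash
python3 - <<'E'
from h import *
b=grab("side","s6");s=r.get_state();print(s['tcp_pos'],s['eef_rot'])
print(proj("side",(.468,.2975,.0)))
crop(b,220,150,280,240,"s6c",2)
E
```

```text
[0.46818017 0.29738757 0.12740149] [-1.79928342e+02 -6.83796386e-02 -1.72740087e+02]
[348.08730718 330.44197981]
```

View pics/s6c.png

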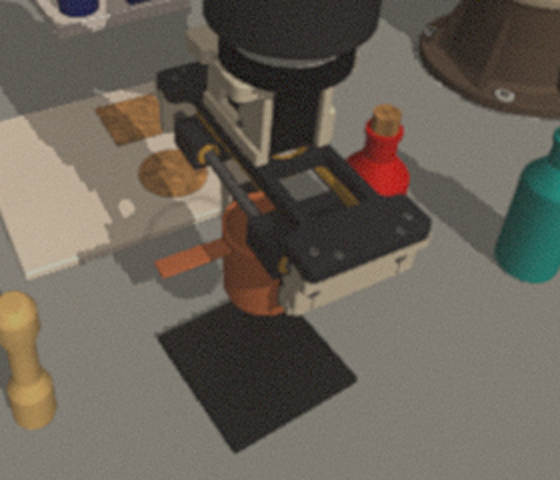

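The cup is held level over the pad (crop (262,260)), handle to the left. The red bottle stands behind the gripper, so I check its clearance before lowering.

```bash
python3 - <<'E'
from h import *
t=cv2.imread("pics/top0.png");s=cv2.imread("pics/side0.png")
for n,im,roi in(("top",t,(195,215,55,50)),("side",s,(380,195,60,110))):
    m=blobs(im,(8,80,60),(28,255,255),roi,10)[:1];print(n,[(a,cv2.boundingRect(c)) for a,c in m])
    for a,c in m:
        x,y,w,h=cv2.boundingRect(c);print(onz(n,(x+w/2,y+h/2),.147))
E
```

```text
top [(110.5, (203, 228, 14, 13))]
[0.33926048 0.2237942 ]
side [(175.0, (406, 202, 15, 16))]
[0.3380182  0.22200685]
```

Emit:
jog_arm(
  deltas=[
    [[-1,0,0,-2.5,0],[-1,0,0,-2.5,0],[-1,0,0,-1.5,0],[-1,0,0,-1,0],[-1,0,0,-0.5,0],[-1,0,0,-0.2,0],[-1,0,0,0,0]],
  ],
)

```text
time_s: 17.52
tcp_pos: [0.4687, 0.298, 0.047]
eef_rot: [180.0, 0.0, -172.7]
contact_force: [-3.5, -2.3, 7.2]
gripper_width: 0.0617
gripper_force: 20.0
```

Emit:
jog_arm(
  deltas=[
    [[1,0,0,0,0],[1,0,0,0,0],[1,0,0,0,0],[1,0,0,0,0],[1,0,0,2,0],[1,0,0,4,0],[1,0,0,5,0],[0.3,0,0,4,0]],
  ],
)

```text
time_s: 18.52
tcp_pos: [0.4686, 0.2981, 0.1976]
eef_rot: [180.0, 0.1, -172.7]
contact_force: [0.9, 0.4, 0.3]
gripper_width: 0.0826
gripper_force: 0.0
```

Emit:
jog_arm(
  deltas=[
    [[0.3,3,0,1,0],[0.3,4.5,-0.3,1,0],[0.3,4.5,-0.3,0,0],[0.3,3.3,-0.3,0,0],[0.3,1.5,-0.2,0,0],[0.3,0,0,0,0]],
  ],
)

```text
time_s: 19.27
tcp_pos: [0.6367, 0.2866, 0.2147]
eef_rot: [-180.0, -0.1, -172.8]
contact_force: [-0.5, -0.5, -0.4]
gripper_width: 0.0571
gripper_force: 0.0
```

```bash
python3 - <<'E'
from h import *
np.set_printoptions(precision=4,suppress=True)
b=grab("side","s7");a=grab("top","t7");s=r.get_state();print(s['tcp_pos'],s['eef_rot'],s['gripper_width'])
A=cv2.resize(a[140:230,150:255],None,fx=4,fy=4,interpolation=cv2.INTER_CUBIC);B=cv2.resize(b[210:390,195:395],None,fx=2,fy=2,interpolation=cv2.INTER_CUBIC)
cv2.imwrite("pics/c7.png",np.hstack([A,B[:360]]) if A.shape[0]==360 else B)
f=lambda n,p:proj(n,p)
print("cup rim ctr proj on crop top",(f("top",(.4685,.298,.066))-[150,140])*4,"pad",(f("top",(.468,.2975,.008))-[150,140])*4)
u=np.array([-.127,.992])
print("tips",[ (f("side",(*(np.array([.636,.287])+k*u),.190))-[195,210])*2+[420,0] for k in(-.029,.029)])
E
```

```text
[0.6357 0.287  0.2154] [ 179.9989   -0.0308 -172.7364] 0.05727484046220023
cup rim ctr proj on crop top [153.0344 153.7002] pad [187.6904 178.8052]
tips [array([451.0715,  69.2457]), array([474.9187, 136.1409])]
```

View pics/c7.png

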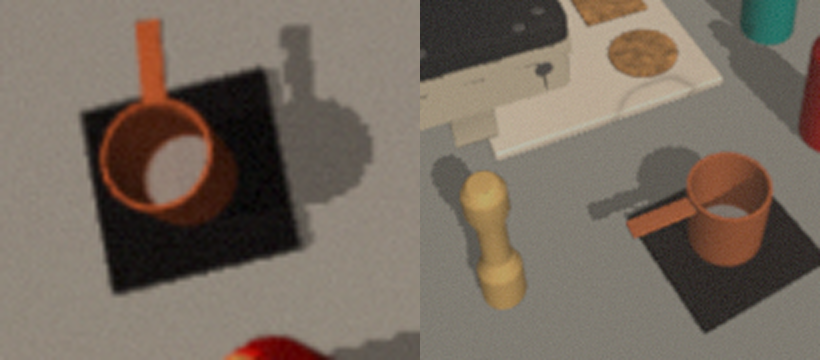

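The cup stands centred on the pad (crop (157,155), pad centre (190,180) at floor height), and the tamper stands free. I go down onto the tamper's head and grip.

Emit:
jog_arm(
  deltas=[
    [[0.3,0,0,-4,0],[0.3,0,0,-4,0],[0.3,0,0,-3.3,0],[-1,0,0,0,0],[-1,0,0,0,0],[-1,0,0,0,0],[-1,0,0,0,0],[-1,0,0,0,0]],
  ],
  force=20,
)

```text
time_s: 20.38
tcp_pos: [0.6375, 0.2878, 0.1046]
eef_rot: [179.9, 0.2, -172.7]
contact_force: [-1.5, 0.5, 5.9]
gripper_width: 0.0292
gripper_force: 20.0
```

Emit:
jog_arm(
  deltas=[
    [[-1,0,0,1,0],[-1,0,0,3,0],[-1,0,0,4,0],[-1,-1,0,2,0],[-1,-3,0.2,0,0],[-1,-4,0.3,0,0],[-1,-4,0.3,0,0],[-1,-3,0.2,0,0]],
  ],
)

```text
time_s: 21.38
tcp_pos: [0.484, 0.2964, 0.2022]
eef_rot: [-180.0, -0.1, -172.7]
contact_force: [0.1, 0.6, -0.4]
gripper_width: 0.0293
gripper_force: 20.0
```

Emit:
jog_arm(
  deltas=[
    [[-1,-1.5,0,0,0],[-1,-0.3,0,-1,0],[-1,0,0,-1,0],[-1,0,0,0,0]],
  ],
)

```text
time_s: 21.88
tcp_pos: [0.4685, 0.2964, 0.1809]
eef_rot: [-179.9, -0.1, -172.8]
contact_force: [0.2, -1.1, -1.4]
gripper_width: 0.029
gripper_force: 20.0
```

```bash
python3 - <<'E'
from h import *
np.set_printoptions(precision=4,suppress=True)
b=grab("side","s8");s=r.get_state();print(s['tcp_pos'],s['eef_rot'],s['gripper_width'])
crop(b,280,220,130,130,"c8",4)
print([((proj("side",p)-[280,220])*4) for p in((.468,.297,.066),(.468,.297,.080))])
E
```

```text
[0.4688 0.2966 0.1815] [-179.9183   -0.0755 -172.7783] 0.02912914863052643
[array([283.1441, 329.4424]), array([285.7484, 303.5674])]
```

View pics/c8.png

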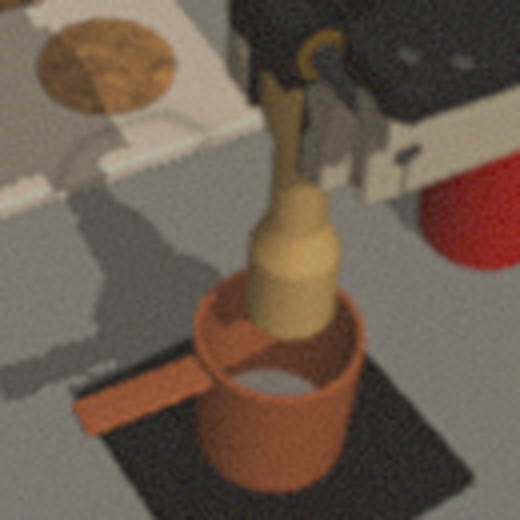

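The tamper's foot (291,311) hangs over the cup opening (279,331), about 4 mm off toward −x. I correct that and lower it.

Emit:
jog_arm(
  deltas=[
    [[-1,0.3,0,0,0],[-1,0,0,-1.5,0],[-1,0,0,-2,0],[-1,0,0,-1.5,0],[-1,0,0,-0.8,0],[-1,0,0,-0.5,0],[-1,0,0,-0.3,0],[-1,0,0,0,0]],
  ],
)

```text
time_s: 22.92
tcp_pos: [0.4716, 0.2972, 0.1169]
eef_rot: [180.0, 0.0, -172.7]
contact_force: [-0.1, 0.0, 0.1]
gripper_width: 0.0289
gripper_force: 20.0
```

Emit:
jog_arm(
  deltas=[
    [[-1,0,0,-0.1,0],[-1,0,0,-0.1,0],[-1,0,0,0,0]],
  ],
)

```text
time_s: 23.3
tcp_pos: [0.4725, 0.2977, 0.1164]
eef_rot: [179.9, 0.2, -172.7]
contact_force: [-0.7, -0.9, 9.6]
gripper_width: 0.0293
gripper_force: 20.0
```

Emit:
jog_arm(
  deltas=[
    [[0.3,0,0,-0.0,0],[0.3,0,0,0,0],[0.3,0,0,0,0],[0.3,0,0,1,0],[0.3,0,0,4,0],[0.3,0,0,5,0],[0.3,0,-1,3,0],[0.2,0,-3,0,0.06]],
  ],
)

```text
time_s: 24.3
tcp_pos: [0.4726, 0.2583, 0.248]
eef_rot: [179.8, 0.3, -169.1]
contact_force: [1.2, -0.6, -1.6]
gripper_width: 0.0533
gripper_force: 0.0
```

Emit:
jog_arm(
  deltas=[
    [[0.2,0,-5,0,0.07],[0.2,0,-5,0,0.07],[0.2,0,-5,0,0.07],[0.2,0,-5,0,0.07],[0.2,0,-5,0,0.07],[0.2,0,-5,0,0.07],[0.2,0,-5,0,0.07],[0.2,0,-5,0,0.07]],
  ],
)

```text
time_s: 25.3
tcp_pos: [0.4713, -0.1446, 0.2455]
eef_rot: [-180.0, 0.0, -137.1]
contact_force: [1.1, 0.1, -0.2]
gripper_width: 0.0523
gripper_force: 0.0
```

Emit:
jog_arm(
  deltas=[
    [[0.2,0.6,-5,0,0.07],[0.2,0.6,-5,0,0.07],[0.2,0.65,-4.4,0,0.05],[0.2,0,0,-2,0],[0.2,0,0,0,0]],
  ],
)

```text
time_s: 25.92
tcp_pos: [0.4888, -0.2872, 0.2235]
eef_rot: [179.8, -0.1, -126.4]
contact_force: [-0.9, 1.0, 1.1]
gripper_width: 0.0526
gripper_force: 0.0
```

```bash
python3 - <<'E'
from h import *
b=grab("side","s9");a=grab("top","t9");s=r.get_state();print(s['tcp_pos'],s['eef_rot'],s['gripper_width'])
A=cv2.resize(b[200:360,290:390],None,fx=3,fy=3);B=cv2.resize(b[50:210,230:330],None,fx=3,fy=3)
cv2.imwrite("pics/c9.png",np.hstack([A,B]))
E
```

```text
[ 0.49001676 -0.2868962   0.22533455] [-1.79980368e+02 -1.05782126e-02 -1.26302556e+02] 0.05236379487159742
```

View pics/c9.png

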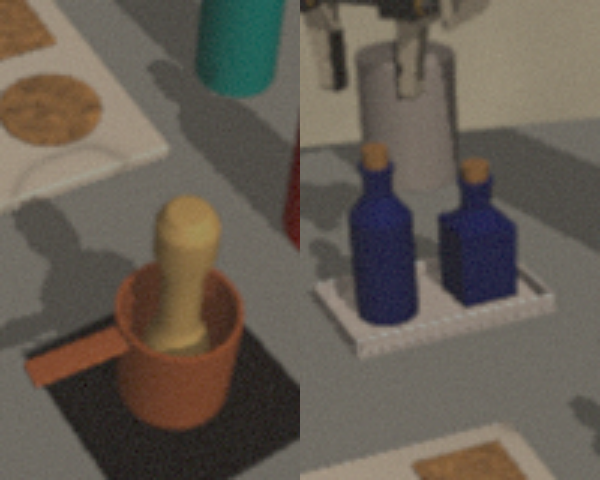

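The tamper stands upright in the cup (left half, (188,215)), both bottles stand in the tray, and the fingers straddle the round bottle's cork. That makes 15 pictures viewed, one over the limit of 14, so I view no more and check the rest numerically. Now I grip the round bottle.

Emit:
jog_arm(
  deltas=[
    [[0.2,0,0,-3.5,0],[0.2,0,0,-3,0],[0.2,0,0,-2,0],[-1,0,0,0,0],[-1,0,0,0,0],[-1,0,0,0,0],[-1,0,0,0,0],[-1,0,0,0,0]],
  ],
  force=25,
)

```text
time_s: 27.02
tcp_pos: [0.4906, -0.2872, 0.1409]
eef_rot: [-179.9, 0.0, -126.3]
contact_force: [-0.8, 2.9, 6.8]
gripper_width: 0.0254
gripper_force: 25.0
```

Emit:
jog_arm(
  deltas=[
    [[-1,0,0,1,0],[-1,0,0,2,0],[-1,0,0,3,0],[-1,0,1,3,0],[-1,-0.1,3,0,0],[-1,-0.2,4,0,0],[-1,-0.2,4,0,0],[-1,-0.2,4,0,0]],
  ],
)

```text
time_s: 28.02
tcp_pos: [0.4822, -0.1258, 0.2295]
eef_rot: [180.0, -0.0, -126.4]
contact_force: [0.6, 0.4, -3.2]
gripper_width: 0.0256
gripper_force: 25.0
```

Emit:
jog_arm(
  deltas=[
    [[-1,-0.3,5,0,0],[-1,-0.3,5,0,0],[-1,-0.3,5,0,0],[-1,-0.3,4,0,0],[-1,-0.2,2,-1.5,0],[-1,0,0,-2.5,0],[-1,0,0,-2,0],[-1,0,0,0,0]],
  ],
)

```text
time_s: 29.02
tcp_pos: [0.4675, 0.0823, 0.1683]
eef_rot: [179.9, -0.2, -126.3]
contact_force: [-0.0, -1.3, -3.0]
gripper_width: 0.0249
gripper_force: 25.0
```

```bash
python3 - <<'E'
from h import *
np.set_printoptions(precision=4,suppress=True)
b=grab("side","s10");s=r.get_state();print(s['tcp_pos'],s['eef_rot'])
# blue bottle outline rows near its bottom vs coaster outline
zb=s['tcp_pos'][2]-.136
print("pred base px",proj("side",(.469,.083,zb)),"coaster",proj("side",(.469,.083,.015)))
c=blobs(b,(108,120,20),(130,255,255),(250,100,110,150))[0][1]
print(cv2.boundingRect(c))
for y in range(c[:,0,1].max()-60,c[:,0,1].max()+1,6):
    xs=c[c[:,0,1]==y][:,0,0]
    if len(xs):print(y,xs.min(),xs.max(),end='; ')
E
```

```text
[0.4685 0.0827 0.1695] [ 179.966    -0.0948 -126.3289]
pred base px [306.5759 227.948 ] coaster [306.6389 235.2864]
(295, 165, 26, 59)
169 301 311; 175 306 310; 181 300 317; 187 295 320; 193 296 318; 199 303 320; 205 304 317; 211 306 318; 217 308 316; 223 309 309;
```

Emit:
jog_arm(
  deltas=[
    [[-1,0,0,-0.8,0],[-1,0,0,-0.5,0],[-1,0,0,-0.4,0],[-1,0,0,-0.2,0],[-1,0,0,0,0]],
  ],
)

```text
time_s: 29.7
tcp_pos: [0.4698, 0.0832, 0.152]
eef_rot: [-179.9, 0.1, -126.3]
contact_force: [-3.3, -0.8, 7.6]
gripper_width: 0.0252
gripper_force: 25.0
```

Emit:
jog_arm(
  deltas=[
    [[0.2,0,0,0,0],[0.2,0,0,0,0],[0.2,0,0,0,0],[0.2,0,0,2,0],[0.2,0,0,4,0],[0.2,0,0,2,0],[0.2,-0.7,-3.65,0,0],[0.2,-1,-5,0,0]],
  ],
)

```text
time_s: 30.7
tcp_pos: [0.4521, -0.0038, 0.2308]
eef_rot: [-180.0, 0.0, -126.2]
contact_force: [0.1, -1.0, -0.7]
gripper_width: 0.0524
gripper_force: 0.0
```

Emit:
jog_arm(
  deltas=[
    [[0.2,-1,-5,0,0],[0.2,-1,-5,0,0],[0.2,-1,-5,0,0],[0.2,-1,-5,0,0],[0.2,-1,-5,0,0],[0.2,0,-5,0,0],[0.2,0,0,0,0]],
  ],
)

```text
time_s: 31.58
tcp_pos: [0.4014, -0.3062, 0.23]
eef_rot: [180.0, -0.0, -126.6]
contact_force: [-0.2, 0.7, 0.5]
gripper_width: 0.0528
gripper_force: 0.0
```

```bash
cat > chk.py <<'E'
from h import *
import sys
np.set_printoptions(precision=4,suppress=True)
k=sys.argv[1]
a=grab("top","t"+k);b=grab("side","s"+k);s=r.get_state();print(s['tcp_pos'],s['gripper_width'])
for n,rois,z in((("top"),((270,148,28,24),(322,148,28,24)),(.170,.140)),(("side"),((296,160,22,20),(276,148,22,20)),(.163,.133))):
    im=a if n=="top" else b
    for nm,roi,zz in zip(("round","square"),rois,z):
        m=blobs(im,(8,100,60),(25,255,255),roi,20)
        m0=blobs(cv2.imread(f"pics/{n}0.png"),(8,100,60),(25,255,255),roi,20)
        for t,q in(("now",m),("start",m0)):
            if q:
                x,y,w,h=cv2.boundingRect(q[0][1]);print(n,nm,t,(x,y,w,h),onz(n,(x+w/2-.5,y+h/2-.5),zz))
E
python3 chk.py 11
```

```text
[ 0.4015 -0.3038  0.2301] 0.052577205691321814
top round now (278, 157, 12, 13) [0.4669 0.0836]
top round start (277, 157, 12, 12) [0.468  0.0855]
top square now (322, 159, 25, 13) [ 0.4695 -0.0109]
top square start (329, 154, 13, 13) [ 0.4795 -0.0131]
side round now (300, 163, 12, 13) [0.4695 0.081 ]
side round start (300, 164, 12, 13) [0.4704 0.0842]
side square start (281, 154, 11, 11) [ 0.4807 -0.015 ]
```

The round bottle is back within about 2 mm of its coaster's centre. Now the square one.

Emit:
jog_arm(
  deltas=[
    [[0.2,0,0,-4,0],[0.2,0,0,-4,0],[0.2,0,0,-4,0],[-1,0,0,0,0],[-1,0,0,0,0],[-1,0,0,0,0],[-1,0,0,0,0],[-1,0,0,0,0]],
  ],
  force=25,
)

```text
time_s: 32.67
tcp_pos: [0.4027, -0.3037, 0.1122]
eef_rot: [-179.9, 0.0, -126.3]
contact_force: [-2.1, 2.3, 7.2]
gripper_width: 0.0276
gripper_force: 25.0
```

Emit:
jog_arm(
  deltas=[
    [[-1,0,0,1,0],[-1,0,0,2,0],[-1,0,0,3,0],[-1,0,1,3,0],[-1,0.9,2.95,0,0],[-1,1,4,0,0],[-1,1,4,0,0],[-1,1,4,0,0]],
  ],
)

```text
time_s: 33.67
tcp_pos: [0.4408, -0.1428, 0.2012]
eef_rot: [-180.0, 0.0, -126.4]
contact_force: [0.3, 0.1, -4.0]
gripper_width: 0.0275
gripper_force: 25.0
```

Emit:
jog_arm(
  deltas=[
    [[-1,1,4,0,0],[-1,1,4,0,0],[-1,1,3,0,0],[-1,1,2,0,0],[-1,0,0,-2.5,0],[-1,0,0,-2.5,0],[-1,0,0,-1,0],[-1,0,0,0,0]],
  ],
)

```text
time_s: 34.67
tcp_pos: [0.4808, -0.0143, 0.1404]
eef_rot: [180.0, -0.1, -126.3]
contact_force: [-0.2, -0.1, -3.1]
gripper_width: 0.0273
gripper_force: 25.0
```

```bash
python3 chk.py 12
```

```text
[ 0.4816 -0.014   0.1414] 0.027721734127536195
top round now (278, 157, 12, 13) [0.4669 0.0836]
top round start (277, 157, 12, 12) [0.468  0.0855]
top square start (329, 154, 13, 13) [ 0.4795 -0.0131]
side round now (300, 163, 12, 13) [0.4695 0.081 ]
side round start (300, 164, 12, 13) [0.4704 0.0842]
side square now (279, 148, 12, 8) [ 0.476  -0.0459]
side square start (281, 154, 11, 11) [ 0.4807 -0.015 ]
```

Emit:
jog_arm(
  deltas=[
    [[-1,0,0,-0.8,0],[-1,0,0,-0.5,0],[-1,0,0,-0.4,0],[-1,0,0,-0.2,0],[-1,0,0,0,0]],
  ],
)

```text
time_s: 35.4
tcp_pos: [0.4813, -0.014, 0.1232]
eef_rot: [-179.9, 0.0, -126.3]
contact_force: [-6.8, 0.2, 15.3]
gripper_width: 0.0275
gripper_force: 25.1
```

Emit:
jog_arm(
  deltas=[
    [[-1,0,0,0.1,0],[0.2,0,0,0,0],[0.2,0,0,0,0],[0.2,0,0,0,0],[0.2,0,0,2,0],[0.2,0,0,4,0],[0.2,0,0,4,0],[0.2,0,-3,0,0]],
  ],
)

```text
time_s: 36.4
tcp_pos: [0.4832, -0.0431, 0.226]
eef_rot: [-179.7, 0.3, -126.2]
contact_force: [0.3, -0.9, -1.1]
gripper_width: 0.0528
gripper_force: 0.0
```

Emit:
jog_arm(
  deltas=[
    [[0.2,-0.5,-5,0,0],[0.2,-0.5,-5,0,0],[0.2,-0.5,-5,0,0],[0.2,-0.5,-5,0,0],[0.2,-0.5,-5,0,0],[0.2,-0.5,-5,0,0],[0.2,0,0,0,0]],
  ],
)

```text
time_s: 37.28
tcp_pos: [0.4502, -0.3468, 0.2218]
eef_rot: [179.9, -0.0, -126.6]
contact_force: [-0.6, 0.9, -0.1]
gripper_width: 0.0526
gripper_force: 0.0
```

```bash
python3 chk.py 13; python3 - <<'E'
from h import *
np.set_printoptions(precision=4,suppress=True)
for n,box in(("top",(262,150,90,55)),("side",(265,150,75,105))):
    a=cv2.imread("pics/top13.png" if 0 else f"pics/{n[0]}13.png");z=cv2.imread(f"pics/{n}0.png")
    for t,im in(("start",z),("now",a)):
        for ar,c in blobs(im,(105,110,15),(130,255,255),box,100)[:2]: print(n,t,ar,cv2.boundingRect(c),np.array(cv2.minAreaRect(c)[0]),cv2.minAreaRect(c)[1:])
for t,im in(("t9",cv2.imread("pics/t9.png")),("t13",cv2.imread("pics/t13.png"))):
    q=blobs(im,(10,90,60),(35,255,255),(165,150,60,60))[:1];print(t,[(ar,cv2.boundingRect(c)) for ar,c in q])
d=cv2.absdiff(cv2.imread("pics/top0.png"),cv2.imread("pics/t13.png")).max(2);print("tin diff",d[85:122,420:455].mean(),"ref",d[220:260,200:240].mean())
E
```

```text
[ 0.4505 -0.3444  0.222 ] 0.052530832177617094
top round now (278, 157, 12, 13) [0.4669 0.0836]
top round start (277, 157, 12, 12) [0.468  0.0855]
top square now (330, 154, 12, 13) [ 0.4794 -0.014 ]
top square start (329, 154, 13, 13) [ 0.4795 -0.0131]
side round now (300, 163, 12, 13) [0.4695 0.081 ]
side round start (300, 164, 12, 13) [0.4704 0.0842]
side square now (281, 153, 11, 11) [ 0.4797 -0.0189]
side square start (281, 154, 11, 11) [ 0.4807 -0.015 ]
top start 601.5 (320, 153, 30, 36) [333.8918 170.2902] ((31.32112693786621, 27.255680084228516), 76.75948333740234)
top start 554.0 (273, 159, 28, 33) [287.1973 176.0162] ((31.46718978881836, 25.953081130981445), 72.89727020263672)
top now 600.0 (320, 153, 30, 35) [334.3736 170.4522] ((30.880706787109375, 27.357906341552734), 77.00537872314453)
top now 555.0 (274, 159, 28, 34) [288.2406 176.1568] ((31.761276245117188, 25.953081130981445), 72.89727020263672)
side start 1241.0 (271, 164, 50, 80) [304.0304 200.8369] ((81.04051208496094, 39.542930603027344), 64.15560913085938)
side now 1112.0 (282, 165, 38, 78) [306.9973 200.1162] ((81.82939147949219, 27.71759033203125), 72.89727020263672)
t9 [(406.0, (171, 165, 31, 27))]
t13 [(408.0, (171, 165, 31, 28))]
tin diff 23.225482625482627 ref 16.791875
```

```bash
python3 - <<'E'
from h import *
np.set_printoptions(precision=4,suppress=True)
for t in("top0","t11","t13"):
    im=cv2.resize(cv2.GaussianBlur(cv2.imread(f"pics/{t}.png"),(3,3),0),None,fx=4,fy=4,interpolation=cv2.INTER_CUBIC)
    for nm,box in(("sq",(314,150,40,48)),("rd",(268,155,38,45))):
        q=blobs(im,(100,100,8),(135,255,255),tuple(4*v for v in box),500)
        if not q: continue
        c=cv2.convexHull(q[0][1])
        if nm=="sq":
            p=cv2.approxPolyDP(c,8,True)[:,0]/4-.375;p=p[p[:,1]>182];print(t,nm,[(x,onz("top",x,.015)) for x in p])
        else:
            pts=c[:,0]/4.-.375;w=np.array([onz("top",x,.015) for x in pts]);lo=w[np.abs(w[:,1]-.08)<.02];print(t,nm,"base front x",w[:,0].min(),"-> centre x",w[:,0].min()+.028,"right y",w[:,1].min(),"-> y",w[:,1].min()+.028)
        g=blobs(im,(8,90,50),(25,255,240),tuple(4*v for v in box),200)
        for a,k in g:
            if cv2.boundingRect(k)[1]>4*165: 
                wk=np.array([onz("top",x,.015) for x in k[:,0]/4.-.375]);print("   cork piece x",wk[:,0].min(),wk[:,0].max(),"y",wk[:,1].min(),wk[:,1].max())
E
```

```text
top0 sq [(array([346.875, 182.375]), array([ 0.4639, -0.0439])), (array([324.375, 187.375]), array([0.4535, 0.0068]))]
top0 rd base front x 0.4454995016178303 -> centre x 0.47349950161783033 right y 0.06018181080817679 -> y 0.08818181080817679
   cork piece x 0.4351776334278105 0.4904905793455769 y 0.04956676566255945 0.11649611222144138
t11 rd base front x 0.44496583801459605 -> centre x 0.4729658380145961 right y 0.05796115975850278 -> y 0.08596115975850278
   cork piece x 0.43567299166220974 0.4875062823145637 y 0.049582955750886136 0.11706023923253023
t13 sq [(array([347.125, 182.625]), array([ 0.4633, -0.0445])), (array([325.125, 187.625]), array([0.4529, 0.0051]))]
t13 rd base front x 0.4449535322413546 -> centre x 0.4729535322413546 right y 0.05796115975850278 -> y 0.08596115975850278
   cork piece x 0.43521403359113875 0.48751900899958234 y 0.04956676566255945 0.11706084738699918
```

The round bottle is centred to about 1–2 mm. The square one sits about 3.5 mm toward −y, so I re-grip it and shift it 3 mm.

Emit:
jog_arm(
  deltas=[
    [[0.2,0.5,5,0,0],[0.2,0.5,5,0,0],[0.2,0.5,5,0,0],[0.2,0.5,5,0,0],[0.2,0.5,5,0,0],[0.2,0.5,5,0,0],[0.2,0,2.85,0,0],[0.2,0,0,0,0]],
  ],
)

```text
time_s: 38.38
tcp_pos: [0.4807, -0.0127, 0.2229]
eef_rot: [-180.0, 0.0, -126.1]
contact_force: [0.4, 0.2, 0.0]
gripper_width: 0.0529
gripper_force: 0.0
```

Emit:
jog_arm(
  deltas=[
    [[0.2,0,0,-4,0],[0.2,0,0,-4,0],[0.2,0,0,-2.1,0],[-1,0,0,0,0],[-1,0,0,0,0],[-1,0,0,0,0],[-1,0,0,0,0],[-1,0,0,0,0]],
  ],
)

```text
time_s: 39.38
tcp_pos: [0.4814, -0.0153, 0.1225]
eef_rot: [-179.9, 0.1, -126.3]
contact_force: [-2.7, 2.2, 6.0]
gripper_width: 0.0273
gripper_force: 25.0
```

Emit:
jog_arm(
  deltas=[
    [[-1,0,0,0.3,0],[-1,0,0,0.3,0],[-1,0,0.3,0,0],[-1,0,0,0,0],[-1,0,0,-0.3,0],[-1,0,0,-0.2,0],[-1,0,0,-0.1,0],[-1,0,0,0,0]],
  ],
)

```text
time_s: 40.38
tcp_pos: [0.4812, -0.0123, 0.1226]
eef_rot: [-180.0, 0.0, -126.3]
contact_force: [-5.7, 1.7, 10.6]
gripper_width: 0.0274
gripper_force: 25.0
```

Emit:
jog_arm(
  deltas=[
    [[0.2,0,0,0,0],[0.2,0,0,0,0],[0.2,0,0,0,0],[0.2,0,0,2,0],[0.2,0,0,4,0],[0.2,0,0,4,0],[0.2,-0.5,-3,0,0],[0.2,-0.5,-5,0,0]],
  ],
)

```text
time_s: 41.38
tcp_pos: [0.4714, -0.0925, 0.2223]
eef_rot: [-179.9, 0.1, -126.2]
contact_force: [1.6, -0.1, -0.2]
gripper_width: 0.0525
gripper_force: 0.0
```

Emit:
jog_arm(
  deltas=[
    [[0.2,-0.5,-5,0,0],[0.2,-0.5,-5,0,0],[0.2,-0.5,-5,0,0],[0.2,-0.5,-5,0,0],[0.2,0,-5,0,0],[0.2,0,0,0,0]],
  ],
)

```text
time_s: 42.12
tcp_pos: [0.4503, -0.3454, 0.2207]
eef_rot: [179.9, -0.0, -126.5]
contact_force: [0.4, 0.3, -0.1]
gripper_width: 0.0523
gripper_force: 0.0
```

```bash
python3 chk.py 14; python3 - <<'E'
from h import *
np.set_printoptions(precision=4,suppress=True)
for t in("t13","t14"):
    im=cv2.resize(cv2.GaussianBlur(cv2.imread(f"pics/{t}.png"),(3,3),0),None,fx=4,fy=4,interpolation=cv2.INTER_CUBIC)
    q=blobs(im,(100,100,8),(135,255,255),(4*314,600,160,192),500)
    p=cv2.approxPolyDP(cv2.convexHull(q[0][1]),8,True)[:,0]/4-.375;p=p[p[:,1]>182];print(t,[(x,onz("top",x,.015)) for x in p])
E
```

```text
[ 0.4505 -0.343   0.2209] 0.05288916499754604
top round now (278, 157, 12, 13) [0.4669 0.0836]
top round start (277, 157, 12, 12) [0.468  0.0855]
top square now (329, 155, 12, 13) [ 0.4775 -0.0121]
top square start (329, 154, 13, 13) [ 0.4795 -0.0131]
side round now (300, 163, 12, 13) [0.4695 0.081 ]
side round start (300, 164, 12, 13) [0.4704 0.0842]
side square now (281, 154, 11, 11) [ 0.4807 -0.015 ]
side square start (281, 154, 11, 11) [ 0.4807 -0.015 ]
t13 [(array([347.125, 182.625]), array([ 0.4633, -0.0445])), (array([325.125, 187.625]), array([0.4529, 0.0051]))]
t14 [(array([346.125, 182.625]), array([ 0.4634, -0.0422])), (array([324.125, 187.875]), array([0.4524, 0.0073]))]
```

```bash
python3 -c "
from plant import r
print(r.close_job())"
```

```text
the job is handed in; nothing more can be done
None
```

The job is handed in after about 42 s: the bottles are back on their coasters (about 1–2 mm off centre), the cup is on the pad with the tamper standing in it, and I never touched the tin; one slip is that I viewed 15 pictures, one over the limit of 14.

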